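# Seat the stamp blank in the hidden pocket of the sanding rest

### The arm

A 6-joint arm with a two-finger parallel gripper is mounted at the origin on the work surface. World frame = base frame: x ahead of the robot, y to its left, z up, the work surface at z = 0. Lengths are in m, angles in rad, forces in N, time in s.
With the tool pointing down it reaches from about 0.375 to 0.9 m from the base axis. Payload 3.1 kg.
Tool frame: the origin (TCP) lies between the finger pads; the fingertips stand 8 mm ahead of it and the grasp point (between the pads) lies 11 mm behind it; z points along the fingers, y is the line along which they close (so a half turn about z gives the same grasp; the last joint's range is limited). The gripper opens to 87 mm and grips with 3 to 60 N. Pads are 19 mm wide; open, the fingers measure 117 mm over their backs; the gripper's body (75 mm by 190 mm) begins 51 mm behind the grasp point.
Start: joints at [-1.425, 0.527, 1.433, -0, 1.181, -0.178], TCP at [0.199, -0.592, 0.231] pointing down, gripper open.
Joint ranges: [-3.08, 3.08], [-0.75, 2.2], [0.22, 2.44], [-1.43, 4.57], [0, 2.65], [-2.85, 2.85]. Speed limits (rad/s): [2.79, 2.79, 3.14, 3.14, 3.14, 3.14].

### API

Orientations are given as a unit quaternion [x, y, z, w].
In Python, from rig import robot, vision, job gives the robot as it stands.
- The arm moves only by the shell command python3 -m handwheel 'ROWS' [OPENING] [FORCE]. ROWS is JSON, a list of rows, each a list of 4 numbers: the shift along the tool's x, y, z as a fraction of full scale, then the turn about the tool's z as a fraction of full scale. A call has 1 to 20 rows; each row is the pose to reach, as a shift and turn from the pose commanded when the call began, along the tool's axes at that moment, turning the shorter way round; what a row does not reach only later rows make up. Full scale, the value 1, is 300 mm for a shift and 2 pi rad for a turn. A row lasts 1/12 s, in which the tool goes at most 41.7 mm and 7.16 degrees, less where a joint would pass 70% of its speed; a pose out of reach is approached as far as the arm can. A call with a number of a shift or a turn outside -1 to 1 is refused whole. A call with a gripper value outside its range is refused whole. OPENING is the opening in per cent of the stroke, from 0 (shut) to 100 (fully open), set as the call begins (- or left out, the last holds). The fingers move at their own pace and stop on an object; FORCE is the grip in N (left out, the last holds). Time passes only in rows, so rows that repeat a pose let the fingers close. It gives the time, the measured TCP pose, the force, the opening and the grip force at its end, in the units of the state.
- robot.get_obs(): the state, without advancing time (a new reading comes with each control period).
- vision.camera(name): name is "scene" or "side" or "wrist"; returns a dict with "frame" (480x640x3 uint8, red, green, blue), "K" (3x3 intrinsics, pixels), "k1" (the pictures are not rectified: a ray, as slopes to the right and down, at radius r is drawn at 1 + k1 r^2 times it, then the intrinsics apply), "cam_to_world" (4x4, takes a point from camera to world coordinates); the wrist camera has in their place "hand_eye" (4x4, takes a point from camera to tool coordinates, whose origin is the TCP and whose axes are the flange's). Camera axes: x right, y down, z forward; pixel columns grow to the right and rows downward; lengths in m; the calibration is good to about 2 mm. A picture is of the moment at which its call begins: read the wrist's pose just before it. There is no depth.
- job.hand_in(): hands the job in; it is judged then, once.
Trained networks look in the newest picture that a camera, given by its name, has taken for a name from the list of things; names that differ only in an ending like _2 or _b are one class to them, and where a whole thing is asked for, a point or a joint stands for the part that bears it (a point fixed in the world has none). Each returns a list of dicts, best first, with "conf" (0 to 1); they miss things now and then, are a little off and sometimes report something else, mostly with a low value. They report only what shows in the picture. A call takes as long as a camera call.
- vision.look_for(camera, label): "point" ([row, column] in pixels, amid what is visible of it).
- vision.outline_of(camera, label): "mask" (480x640 bool, what is visible of it) and "point" ([row, column] in pixels, amid what is visible of it).
The state is a dict: "time": time; "q": joint angles; "joint_velocities": joint speeds; "joint_torque": joint torques, N m; "position": TCP position; "tool_rot": TCP orientation; "ft_force": force on the tool from outside, world axes, zero at the start; "moment": the same for the moment, N m; "grip_width": finger opening in m; "grip_force": force on a finger pad.
Only numpy, scipy, OpenCV 4.12 (cv2) and the standard library are available. Lean on these libraries where they do the work, as an engineer would, in place of code of your own. Each camera call takes 0.05 s, during which the arm holds its last target. There are 200 camera calls.

### The job

Pick up the round wood-slice stamp blank by its dowel handle, set it on the open front apron of the sanding rest and slide it in under the dust hood, the dowel running along the slot, feeling for the hidden pocket until the slice drops into it. Then press it down until it sits fully home on the bottom of the pocket, and let go. Leave the other things on the table where they are.

Things in the scene. Friction and masses are not known exactly. Their poses are not given: they have to be found in the camera images.
- blank: The stamp blank, 60 to 130 g, loose, upright on the table: a round slice with bark, 60 mm in diameter and 16 mm thick, with an upright dowel handle 16 mm in diameter on its centre, up to 84 mm above the slice's underside. Origin at the centre of the slice's underside, z up. Its waxed underside slides easily in the rest, also when pushed by the dowel just above the roof.
- rest: Plywood sanding rest, fixed, 92 mm wide. Origin on the table below the hood's mouth, on the centre line; x points along the centre line into the hood, z up. Open apron from x = -80 to 0 mm, hood from 0 to 251 mm. Inside the hood: channel 68 mm wide, floor at z = 16 mm, roof from z = 40 to 48 mm, inner stop at x = 160 mm. Grey dust port, 36 mm wide, on the roof at x = 215 mm, up to z = 88 mm.
- apron (a point): Centre of the apron's flat top, 16.5 mm above the table, 40 mm before the hood's mouth. Two cheeks 12 mm high at the apron's edges by the mouth flare outwards and lead into the channel.
- slot_mouth (a point): Mouth end of the slot in the hood's roof, at the roof's top, 48 mm above the table. The slot is 26 mm wide, open at the mouth and runs along the rest's x. Soft dark brush lips hide what is below and give no resistance to the dowel. Axes as the rest's. Hidden in the channel floor is one pocket, 66 mm long and as wide as the channel, centred 50 to 115 mm past the mouth, differently each time.
- slot_end (a point): Closed end of the slot, at the roof's top, 164 mm past the mouth. In the hidden pocket lies a stiff cork pad: the slice first drops 6 mm onto it (underside then 10 mm above the table). Pushing the blank down with 5 to 10 N moves the pad the last 4 mm, to the pocket's bottom (underside 6 mm above the table); the pad stays down.
- square_blank: Another blank, not to be used: the same dowel handle on a square base 52 mm by 52 mm by 16 mm, loose. Origin at the centre of its underside.
- thick_slice: Plain wood slice without handle, 72 mm in diameter and 45 mm thick, loose. Origin at the centre of its underside.
- thin_slice1: Thin wood slice lying on the table, 68 mm in diameter, 12 mm thick, loose. Origin at the centre of its underside.
- thin_slice2: Thin wood slice lying on the table, 56 mm in diameter, 12 mm thick, loose. Origin at the centre of its underside.
- glue1: White glue bottle standing on the table, 42 mm in diameter, 110 mm tall, loose. Origin at the centre of its underside.
- glue2: A second glue bottle like glue1. Origin at the centre of its underside.

How it is judged:
By the outcome, as a careful person would: the job done as asked, in the order asked, and still so for the second after the job is handed in, with the robot touching nothing.
It also fails if it takes over 43 s, if anything falls off the work surface, if the arm or the gripper's body presses on something with over 40 N, if the wrist force passes 120 N, or if a joint passes its speed limit or range.

## Working session

There is one attempt and no reset: what is moved stays moved. The work goes in short steps, Python scripts to look and compute and a shell command to move; the robot and the scene stay as the last step left them, time stands still between calls to the robot, and variables do not carry over. Pictures are saved under pics/ and viewed, at most 10 in all, crops included, and the job is handed in when it is done.

```bash
mkdir -p pics; cat > h.py <<'E'
import numpy as np, cv2
from rig import robot, vision, job
from scipy.spatial.transform import Rotation as R
def ray(c,px,T):
    K=np.array(c["K"]);u=np.array([(px[1]-K[0,2])/K[0,0],(px[0]-K[1,2])/K[1,1]]);k=c["k1"];v=u.copy()
    for _ in range(20): v=u/(1+k*(v@v))
    return T[:3,3],T[:3,:3]@np.r_[v,1]
def at(c,px,T,z):
    o,d=ray(c,px,T); return o+d*(z-o[2])/d[2]
def wT(c,o):
    T=np.eye(4);T[:3,:3]=R.from_quat(o["tool_rot"]).as_matrix();T[:3,3]=o["position"];return T@np.array(c["hand_eye"])
def proj(c,P,T):
    p=np.linalg.inv(T)@np.r_[P,1];s=p[:2]/p[2];s=s*(1+c["k1"]*(s@s));K=np.array(c["K"]);return np.array([s[1]*K[1,1]+K[1,2],s[0]*K[0,0]+K[0,2]])
E
python3 - <<'E'
from h import *
o=robot.get_obs();print(o)
ims=[]
for n in ["scene","side","wrist"]:
    c=vision.camera(n);T=np.array(c["cam_to_world"]) if n!="wrist" else wT(c,o)
    cv2.imwrite(f"pics/{n}0.png",c["frame"][:,:,::-1])
    print(n,T[:3,3],c["k1"])
    for l in ["blank","square_blank","rest","slot_mouth","slot_end","apron","thick_slice","thin_slice1","glue1"]:
        for d in vision.look_for(n,l)[:2]: print(l,round(d["conf"],2),np.round(d["point"]),np.round(at(c,d["point"],T,{"blank":.02,"square_blank":.02,"slot_mouth":.048,"slot_end":.048,"apron":.0165}.get(l,.02)),3))
E
```

```text
{'time': 0.0, 'q': array([-1.42447333e+00,  5.28500823e-01,  1.43389723e+00, -6.89380818e-06,
        1.18141427e+00, -1.78489348e-01]), 'joint_velocities': array([-0.00061883, -0.00062912,  0.00132717,  0.00030514,  0.00162521,
        0.00183782]), 'joint_torque': array([-9.03128512e-04, -4.40043783e+01, -1.76590240e+01,  6.31198031e-02,
        5.82508149e-02, -1.52128173e-04]), 'position': array([ 0.19938241, -0.59158333,  0.22955195]), 'tool_rot': array([ 9.86840259e-01,  1.61694377e-01,  1.46618389e-05, -1.10973973e-03]), 'ft_force': array([-0.52432574, -0.48055443, -1.52307524]), 'moment': array([-0.00589369,  0.00151191, -0.01794265]), 'grip_force': 0.0, 'grip_width': 0.08677049668664519}
scene [ 1.17321002 -0.49325016  0.94528307] -0.0380041126194983
blank 0.73 [258. 203.] [ 0.44  -0.262  0.02 ]
square_blank 0.78 [332. 225.] [ 0.64  -0.321  0.02 ]
rest 0.79 [250. 337.] [0.611 0.001 0.02 ]
slot_mouth 0.97 [255. 339.] [ 0.643 -0.018  0.048]
slot_end 0.83 [253. 339.] [ 0.637 -0.013  0.048]
apron 0.7 [250. 338.] [0.611 0.006 0.017]
apron 0.35 [196. 444.] [0.636 0.337 0.016]
thic
[... 298 characters left out ...]
.0785954667203592
blank 0.85 [239. 418.] [ 0.43  -0.261  0.02 ]
blank 0.47 [181. 403.] [ 0.587 -0.479  0.02 ]
square_blank 0.87 [196. 361.] [ 0.644 -0.341  0.02 ]
rest 0.83 [275. 306.] [0.584 0.007 0.02 ]
slot_mouth 0.73 [276. 306.] [0.564 0.037 0.048]
slot_mouth 0.21 [391. 239.] [0.484 0.363 0.048]
slot_end 0.85 [272. 309.] [0.567 0.022 0.048]
slot_end 0.48 [184. 401.] [ 0.565 -0.422  0.048]
apron 0.71 [276. 306.] [0.586 0.007 0.017]
thick_slice 0.94 [388. 240.] [0.502 0.343 0.02 ]
thin_slice1 0.89 [360. 191.] [0.626 0.346 0.02 ]
thin_slice1 0.59 [241. 357.] [ 0.552 -0.165  0.02 ]
glue1 0.59 [203. 317.] [ 0.726 -0.244  0.02 ]
wrist [ 0.26977488 -0.56795116  0.38373247] 0.0066876526474108225
```

View pics/scene0.png

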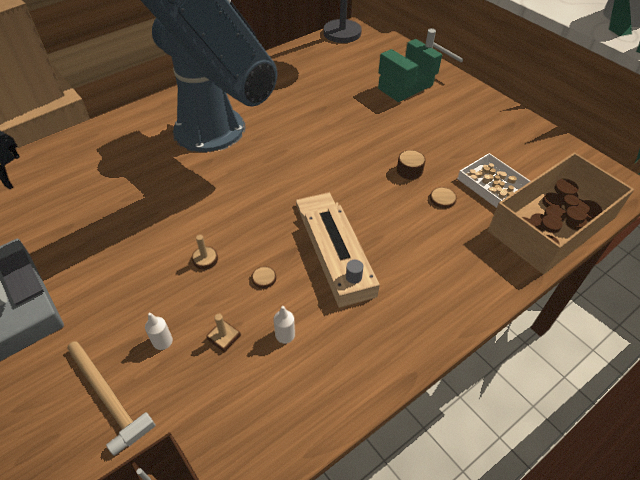

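View pics/side0.png

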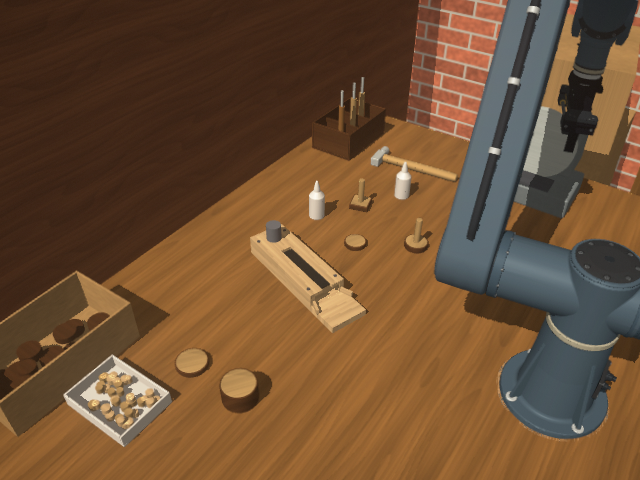

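Both views show the round blank's dowel base at scene (203,258) and side (418,243). In the scene view the rest has its apron end at (315,203) and its port at (354,270), so it points away from the robot. Next: rough rest pose and the first move, to get a wrist view.

```bash
python3 - <<'E'
from h import *
for n,L in [("scene",[((270,354),.08),((211,326),.048),((258,343),.048),((200,313),.0165),((236,200),.084),((258,203),.016)]),("side",[((231,274),.08),((284,322),.048),((250,288),.048),((310,347),.0165),((220,418),.084),((243,416),.016)])]:
    c=vision.camera(n);T=np.array(c["cam_to_world"])
    print(n,[np.round(at(c,p,T,z)[:2],3).tolist() for p,z in L])
c=vision.camera("wrist");print(c["hand_eye"],c["K"])
E
```

```text
scene [[0.712, -0.035], [0.517, 0.043], [0.654, -0.016], [0.443, 0.059], [0.433, -0.252], [0.438, -0.26]]
side [[0.697, -0.021], [0.52, 0.038], [0.651, -0.014], [0.447, 0.048], [0.433, -0.252], [0.429, -0.249]]
[[ 6.87727744e-04 -9.63122805e-01 -2.69061312e-01  7.43132330e-02]
 [ 9.99999603e-01  5.09744085e-04  7.31362366e-04 -2.68785719e-04]
 [-5.67239361e-04 -2.69061708e-01  9.63122773e-01 -1.54151476e-01]
 [ 0.00000000e+00  0.00000000e+00  0.00000000e+00  1.00000000e+00]] [[419.08530983   0.         317.21799669]
 [  0.         419.08530983 232.42909611]
 [  0.           0.           1.        ]]
```

```bash
python3 -m handwheel '[[0.99,-0.745,0,-0.137],[0.99,-0.745,0,-0.137],[0.99,-0.745,0,-0.137],[0.99,-0.745,0,-0.137],[0.99,-0.745,0,-0.137],[0.99,-0.745,0,-0.137],[0.99,-0.745,0,-0.137],[0.99,-0.745,0,-0.137],[0.99,-0.745,0,-0.137],[0.99,-0.745,0,-0.137],[0.99,-0.745,0,-0.137],[0.99,-0.745,0,-0.137]]' 100
python3 - <<'E'
from h import *
o=robot.get_obs();c=vision.camera("wrist");T=wT(c,o);cv2.imwrite("pics/w1.png",c["frame"][:,:,::-1])
Rm=R.from_quat(o["tool_rot"]).as_matrix();print(o["position"],o["q"],np.round(Rm,3))
for d in vision.outline_of("wrist","blank")[:2]: print(d["conf"],d["point"],at(c,d["point"],T,.04), [f(np.argwhere(d["mask"]),0) for f in (np.min,np.max)])
E
```

```text
time: 2.65
position: [0.4098, -0.2861, 0.2308]
tool_rot: [0.829, 0.559, -0.0, 0.001]
ft_force: [-0.7, 0.2, 0.3]
grip_width: 0.087
grip_force: 0.0
[ 0.40981042 -0.28608064  0.23077888] [-8.33041753e-01  3.59245974e-01  1.74140402e+00 -6.78432648e-04
  1.03993976e+00 -4.48558470e-01] [[ 0.375  0.927  0.   ]
 [ 0.927 -0.375 -0.001]
 [-0.001  0.001 -1.   ]]
0.63 [162.1, 328.0] [ 0.43252738 -0.25518228  0.04      ] [array([123, 294]), array([191, 362])]
```

View pics/w1.png

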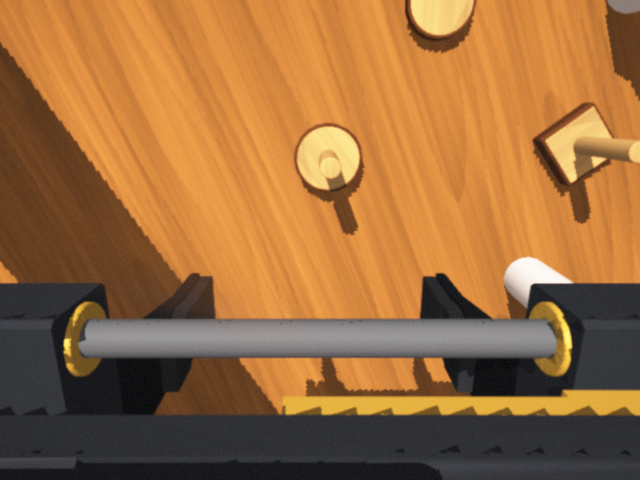

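```bash
python3 - <<'E'
from h import *
o=robot.get_obs();c=vision.camera("wrist");T=wT(c,o)
Rm=R.from_quat(o["tool_rot"]).as_matrix()
for p,z in [((163,330),.084),((157,328),.016)]:
    a=at(c,p,T,z);print(a,(Rm.T@(a-o["position"]))/.3)
E
```

```text
[ 0.43380641 -0.25235741  0.084     ] [0.13814966 0.03203775 0.48875283]
[ 0.43328489 -0.25463435  0.016     ] [0.13060307 0.03319354 0.71542466]
```

```bash
python3 -m handwheel '[[0.135,0.0325,0.1,0],[0.135,0.0325,0.23,0],[0.135,0.0325,0.36,0],[0.135,0.0325,0.48,0],[0.135,0.0325,0.57,0],[0.135,0.0325,0.62,0],[0.135,0.0325,0.62,0],[0.135,0.0325,0.62,0]]' && python3 -m handwheel '[[0,0,0,0],[0,0,0,0],[0,0,0,0],[0,0,0,0],[0,0,0,0],[0,0,0,0],[0,0,0,0],[0,0,0,0],[0,0,0,0]]' 0 20
```

```text
time: 3.47
position: [0.4332, -0.2527, 0.0438]
tool_rot: [0.83, 0.558, -0.0, -0.001]
ft_force: [0.1, 0.1, 0.7]
grip_width: 0.0867
grip_force: 0.0
time: 4.22
position: [0.4339, -0.2518, 0.0446]
tool_rot: [0.829, 0.559, 0.0, -0.0]
ft_force: [-0.1, -0.1, -0.2]
grip_width: 0.0353
grip_force: 0.0
```

```bash
python3 -m handwheel '[[0,0,0,0],[0,0,0,0],[0,0,0,0],[0,0,0,0],[0,0,0,0],[0,0,-0.1,0],[0,0,-0.22,0],[0,0,-0.34,0],[0.1,0.016,-0.46,0],[0.2,0.032,-0.57,0],[0.33,0.05,-0.62,0],[0.45,0.07,-0.62,0],[0.57,0.09,-0.62,0],[0.68,0.11,-0.62,0],[0.78,0.12,-0.62,0],[0.83,0.13,-0.62,0],[0.83,0.13,-0.62,0],[0.83,0.13,-0.62,0],[0.83,0.13,-0.62,0]]'
python3 - <<'E'
from h import *
o=robot.get_obs();c=vision.camera("wrist");T=wT(c,o);cv2.imwrite("pics/w2.png",c["frame"][:,:,::-1])
print(o["position"])
for l,z in [("rest",.04),("slot_mouth",.048),("slot_end",.048),("apron",.0165)]:
  for d in vision.look_for("wrist",l)[:2]: print(l,d["conf"],d["point"],at(c,d["point"],T,z))
E
```

```text
time: 5.8
position: [0.5627, -0.0362, 0.2301]
tool_rot: [0.829, 0.559, -0.001, -0.0]
ft_force: [0.7, 0.7, -1.3]
grip_width: 0.0153
grip_force: 20.0
[ 0.56274159 -0.03620856  0.23011401]
rest 0.89 [135.7, 335.0] [0.59807941 0.01228977 0.04      ]
slot_mouth 0.75 [138.1, 335.2] [0.59739436 0.01099765 0.048     ]
slot_end 0.96 [136.9, 331.6] [0.59511612 0.01290935 0.048     ]
```

View pics/w2.png

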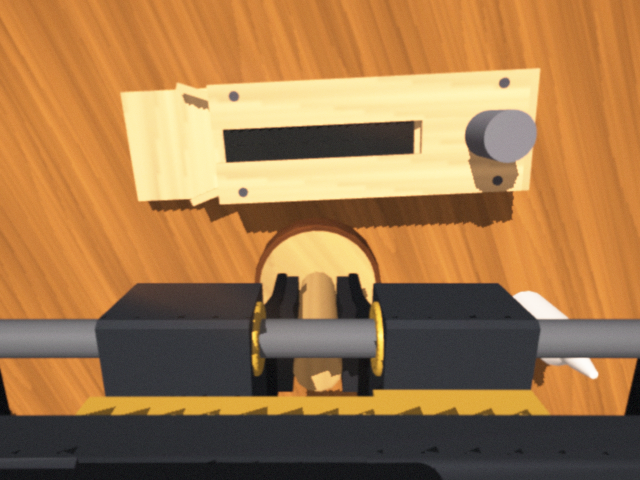

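```bash
python3 - <<'E'
from h import *
from scipy.optimize import least_squares
o=robot.get_obs();c=vision.camera("wrist");T=wT(c,o)
M=[((86,207),(0,.046,.048)),((204,219),(0,-.046,.048)),((69,539),(.251,.046,.048)),((190,530),(.251,-.046,.048)),((94,122),(-.08,.046,.0165)),((201,138),(-.08,-.046,.0165)),((136,418),(.164,0,.048))]
def w(p,P): a=p[2];return np.r_[p[0]+P[0]*np.cos(a)-P[1]*np.sin(a),p[1]+P[0]*np.sin(a)+P[1]*np.cos(a),P[2]]
f=lambda p:np.ravel([proj(c,w(p,P),T)-np.array(q) for q,P in M])
s=least_squares(f,[.506,.052,-.384],loss="soft_l1");print(s.x,np.degrees(s.x[2]),f(s.x).round(1))
Rm=R.from_quat(o["tool_rot"]).as_matrix()
print("tool y ang",np.degrees(np.arctan2(Rm[1,1],Rm[0,1])))
for x in (-.045,-.04,0): a=w(s.x,(x,0,0));print(x,a,(Rm.T@(a-o["position"]))[:2]/.3)
E
```

```text
[ 0.50651454  0.03990478 -0.33842171] -19.390135757939788 [-0.3 -0.6  0.5  0.9 -0.4  0.3 -0.1 -1.7 -1.  -1.8  0.5  0.4  1.2  3.7]
tool y ang -22.169515193361566
-0.045 [0.46406695 0.05484473 0.        ] [ 0.15826897 -0.42095357]
-0.04 [0.46878335 0.05318473 0.        ] [ 0.15907714 -0.40430651]
0 [0.50651454 0.03990478 0.        ] [ 0.16554251 -0.27113003]
```

```bash
python3 -m handwheel '[[0.05,-0.12,0,-0.0077],[0.1,-0.23,0,-0.0077],[0.14,-0.34,0,-0.0077],[0.158,-0.42,0.05,-0.0077],[0.158,-0.42,0.16,-0.0077],[0.158,-0.42,0.28,-0.0077],[0.158,-0.42,0.4,-0.0077],[0.158,-0.42,0.49,-0.0077],[0.158,-0.42,0.54,-0.0077],[0.158,-0.42,0.555,-0.0077],[0.158,-0.42,0.558,-0.0077],[0.158,-0.42,0.562,-0.0077],[0.158,-0.42,0.562,-0.0077]]'
python3 - <<'E'
from h import *
o=robot.get_obs();print(o["position"],o["ft_force"])
for n in("side","scene"):
    c=vision.camera(n);f=c["frame"];y,x=(220,250) if n=="side" else (140,240)
    cv2.imwrite(f"pics/{n}3.png",cv2.resize(f[y:y+150,x:x+200,::-1],None,fx=3,fy=3))
E
```

```text
time: 7.18
position: [0.4656, 0.0553, 0.0629]
tool_rot: [0.816, 0.578, 0.001, 0.001]
ft_force: [-0.1, -0.0, -0.8]
grip_width: 0.0157
grip_force: 20.0
[0.46562302 0.05529522 0.06289256] [-0.05727083 -0.01740238 -0.82083352]
```

View pics/side3.png

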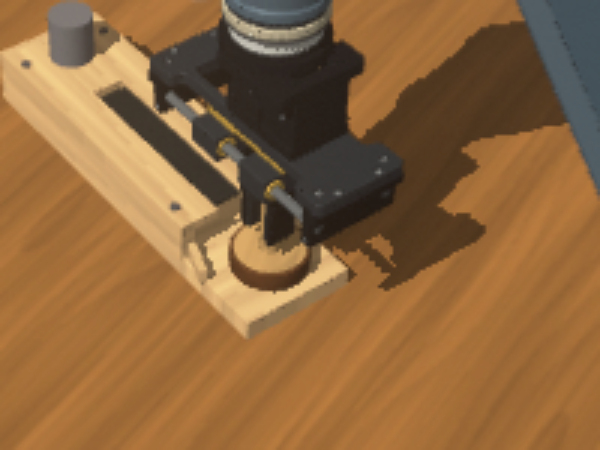

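The crop shows the slice, at (270,255), hovering over the apron between the cheeks. I'll lower it and open the fingers a little so they cage the dowel.

```bash
python3 -m handwheel '[[0,0,0.004,0],[0,0,0.006,0],[0,0,0.006,0],[0,0,0.006,0]]'; python3 -m handwheel '[[0,0,0.002,0],[0,0,0.002,0],[0,0,0.002,0]]' ;python3 -m handwheel '[[0,0,0,0],[0,0,0,0],[0,0,0,0],[0,0,0,0]]' 27 20
```

```text
time: 7.62
position: [0.4652, 0.0555, 0.0609]
tool_rot: [0.816, 0.579, 0.001, 0.001]
ft_force: [0.0, 0.1, 7.1]
grip_width: 0.0153
grip_force: 20.0
time: 7.87
position: [0.4653, 0.0555, 0.0609]
tool_rot: [0.816, 0.579, 0.001, 0.001]
ft_force: [-1.4, -0.7, 12.3]
grip_width: 0.0155
grip_force: 20.0
time: 8.2
position: [0.4645, 0.0556, 0.0594]
tool_rot: [0.816, 0.579, -0.0, -0.0]
ft_force: [0.3, -0.1, 0.6]
grip_width: 0.0232
grip_force: 0.0
```

```bash
python3 -m handwheel '[[0,0.014,-0.004,0],[0,0.028,-0.004,0],[0,0.042,-0.004,0],[0,0.056,-0.004,0],[0,0.07,-0.004,0],[0,0.084,-0.004,0],[0,0.098,-0.004,0],[0,0.112,-0.004,0],[0,0.126,-0.004,0],[0,0.14,-0.004,0],[0,0.14,-0.004,0]]'; python3 -m handwheel '[[0,0.014,0,0],[0,0.028,0,0],[0,0.042,0,0],[0,0.056,0,0],[0,0.07,0,0],[0,0.084,0,0],[0,0.098,0,0],[0,0.112,0,0],[0,0.126,0,0],[0,0.14,0,0],[0,0.14,0,0]]'
python3 - <<'E'
from h import *
o=robot.get_obs();print(o["position"],o["ft_force"],o["moment"])
c=vision.camera("side");f=c["frame"][200:320,230:390,::-1];g=vision.camera("scene")["frame"][170:320,270:400,::-1]
cv2.imwrite("pics/s4.png",np.hstack([cv2.resize(f,(533,400)),cv2.resize(g,(260,400))]))
E
```

```text
time: 9.12
position: [0.5057, 0.0413, 0.0608]
tool_rot: [0.816, 0.578, 0.001, 0.001]
ft_force: [1.3, -0.4, -0.4]
grip_width: 0.0237
grip_force: 0.0
time: 10.03
position: [0.5455, 0.0273, 0.0609]
tool_rot: [0.816, 0.578, 0.001, 0.001]
ft_force: [0.3, -0.5, -0.4]
grip_width: 0.0232
grip_force: 0.0
[0.54545886 0.02730882 0.06089697] [ 0.25142943 -0.47819031 -0.38894952] [ 0.02480735 -0.1111513  -0.0036683 ]
```

View pics/s4.png

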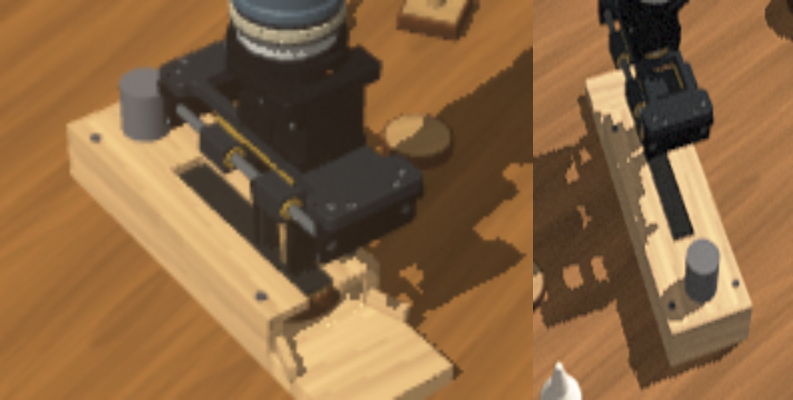

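The dowel is in the slot between the fingers (285,240 in the left crop) and the slice's rear edge is just inside the mouth. Now I'll search in small steps.

```bash
python3 -m handwheel '[[0,0.007,0,0],[0,0.013,0,0],[0,0.02,0,0],[0,0.02,0,0]]'|egrep 'pos|ft'
```

```text
position: [0.5502, 0.0256, 0.0608]
ft_force: [-0.1, -0.6, -0.4]
```

```bash
python3 -m handwheel '[[0,0.007,0,0],[0,0.013,0,0],[0,0.02,0,0],[0,0.02,0,0]]'|egrep 'pos|ft'
```

```text
position: [0.5559, 0.0236, 0.0608]
ft_force: [0.3, -0.0, 0.4]
```

```bash
python3 -m handwheel '[[0,0.007,0,0],[0,0.013,0,0],[0,0.02,0,0],[0,0.02,0,0]]'|egrep 'pos|ft'
```

```text
position: [0.5615, 0.0216, 0.0608]
ft_force: [0.2, 0.1, 0.3]
```

```bash
python3 -m handwheel '[[0,0.007,0,0],[0,0.013,0,0],[0,0.02,0,0],[0,0.02,0,0]]'|egrep 'pos|ft'
```

```text
position: [0.5673, 0.0196, 0.0608]
ft_force: [-0.6, -0.9, -0.0]
```

```bash
python3 -m handwheel '[[0,0.007,0,0],[0,0.013,0,0],[0,0.02,0,0],[0,0.02,0,0]]'|egrep 'pos|ft'
```

```text
position: [0.5729, 0.0177, 0.0608]
ft_force: [-0.7, -0.0, 0.3]
```

```bash
python3 -m handwheel '[[0,0.007,0,0],[0,0.013,0,0],[0,0.02,0,0],[0,0.02,0,0]]'|egrep 'pos|ft'
```

```text
position: [0.5786, 0.0157, 0.0608]
ft_force: [0.0, 0.5, 0.9]
```

```bash
python3 -m handwheel '[[0,0.007,0,0],[0,0.013,0,0],[0,0.02,0,0],[0,0.02,0,0]]'|egrep 'pos|ft'
```

```text
position: [0.5824, 0.0142, 0.0607]
ft_force: [-4.0, 1.3, 4.1]
```

```bash
python3 - <<'E'
from h import *
o=robot.get_obs();print(o["position"],o["ft_force"],o["moment"])
c=vision.camera("side");f=c["frame"][200:290,260:380,::-1];g=vision.camera("scene")["frame"][180:300,290:390,::-1]
cv2.imwrite("pics/s5.png",np.hstack([cv2.resize(f,(480,360)),cv2.resize(g,(300,360))]))
E
python3 -m handwheel '[[0,-0.008,0,0],[0,-0.008,0,0],[0,-0.008,0,0]]'|egrep 'pos|ft'
```

```text
[0.58241342 0.01420342 0.06074893] [-3.98055611  1.29486797  4.09210658] [ 0.2628914   0.69322017 -0.00975892]
position: [0.5818, 0.0146, 0.0608]
ft_force: [-1.8, -0.5, 1.5]
```

View pics/s5.png

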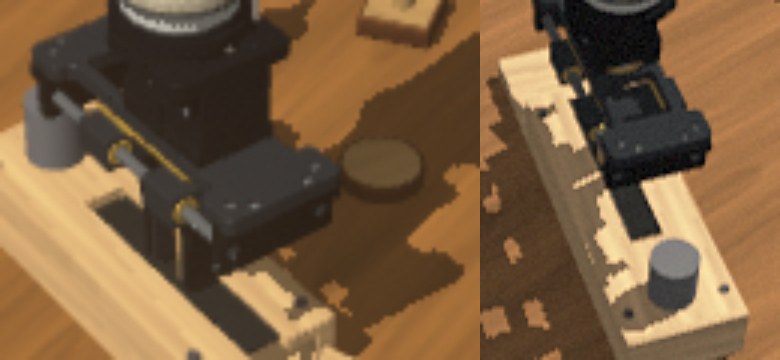

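```bash
python3 -m handwheel '[[0,-0.005,0,0],[0,-0.005,-0.05,0],[0,-0.005,-0.15,0],[0,-0.005,-0.25,0],[-0.1,-0.005,-0.35,0],[-0.2,-0.005,-0.45,0],[-0.2,-0.005,-0.45,0],[-0.2,-0.005,-0.45,0]]'|egrep 'time|pos|ft'
python3 - <<'E'
from h import *
c0=vision.camera("side");s=vision.camera("scene");o=robot.get_obs();c=vision.camera("wrist");T=wT(c,o)
p=[.5065,.0399,-.3384]
cs,sn=np.cos(p[2]),np.sin(p[2])
im=c["frame"][:,:,::-1].copy()
for x in (.07,.076,.082):
  for z in (.09,.094,.1):
    print(x,z,[np.round(proj(C,(p[0]+x*cs,p[1]+x*sn,z),TT),1) for C,TT in ((c,T),(c0,np.array(c0["cam_to_world"])),(s,np.array(s["cam_to_world"])))])
a=cv2.resize(c0["frame"][200:290,260:380,::-1],(360,270));b=cv2.resize(s["frame"][180:270,290:410,::-1],(360,270))
cv2.imwrite("pics/w6.png",np.hstack([cv2.resize(im[40:400,180:460],(420,540)),np.vstack([a,b])]))
E
```

```text
time: 13.48
position: [0.5621, -0.0434, 0.1981]
ft_force: [0.1, 0.0, -0.2]
0.07 0.09 [array([141.6, 304.1]), array([255.5, 307.9]), array([217.5, 332.4])]
0.07 0.094 [array([142.1, 303.9]), array([254.2, 307.9]), array([216.3, 332.4])]
0.07 0.1 [array([142.7, 303.6]), array([252.1, 307.9]), array([214.5, 332.5])]
0.076 0.09 [array([141.7, 314. ]), array([254.1, 306.3]), array([219.3, 333.2])]
0.076 0.094 [array([142.1, 314. ]), array([252.7, 306.3]), array([218.2, 333.3])]
0.076 0.1 [array([142.7, 313.9]), array([250.7, 306.3]), array([216.4, 333.4])]
0.082 0.09 [array([141.7, 323.9]), array([252.7, 304.8]), array([221.2, 334.1])]
0.082 0.094 [array([142.1, 324. ]), array([251.4, 304.7]), array([220. , 334.1])]
0.082 0.1 [array([142.7, 324.2]), array([249.3, 304.7]), array([218.2, 334.2])]
```

View pics/w6.png

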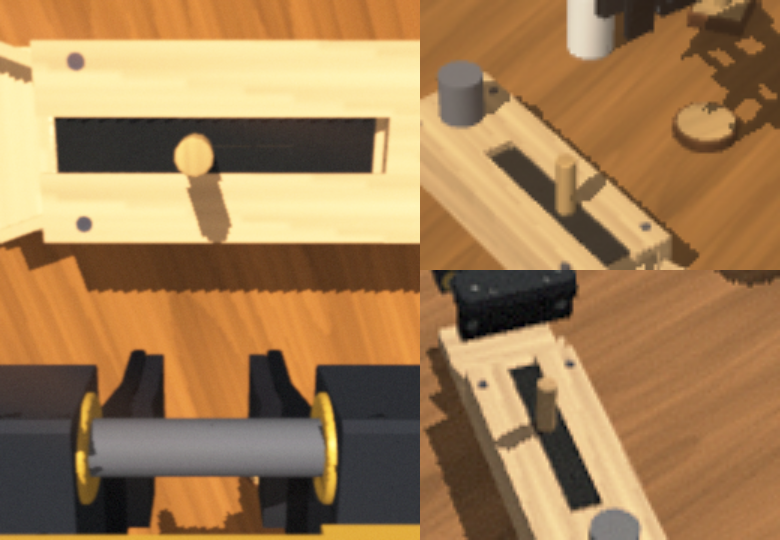

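The dowel stands upright and free in the slot, with its top at wrist pixel (309,143), about 73 mm past the mouth. The height at which the closed fingers touch it will show whether the slice dropped.

```bash
python3 -m handwheel '[[0.1,-0.012,0,0],[0.2,-0.024,0,0],[0.2,-0.024,0.05,0],[0.2,-0.024,0.15,0],[0.2,-0.024,0.23,0],[0.2,-0.024,0.27,0],[0.2,-0.024,0.287,0],[0.2,-0.024,0.287,0],[0.2,-0.024,0.287,0]]' 0 20; python3 -m handwheel '[[0,0,0.005,0],[0,0,0.01,0],[0,0,0.015,0],[0,0,0.015,0],[0,0,0.015,0]]'|egrep 'pos|ft|wid'
```

```text
time: 14.38
position: [0.5731, 0.0181, 0.109]
tool_rot: [0.815, 0.579, -0.0, -0.0]
ft_force: [0.1, 0.2, 0.8]
grip_width: 0.0008
grip_force: 0.0
position: [0.5732, 0.0175, 0.1055]
ft_force: [-0.9, 0.3, -0.2]
grip_width: 0.0006
```

```bash
python3 -m handwheel '[[0,0,0.004,0],[0,0,0.008,0],[0,0,0.012,0],[0,0,0.012,0]]'|egrep 'pos|ft|wid'
```

```text
position: [0.5732, 0.0175, 0.1016]
ft_force: [1.4, -0.0, 1.2]
grip_width: 0.0006
```

```bash
python3 -m handwheel '[[0,0,0.002,0],[0,0,0.004,0],[0,0,0.006,0],[0,0,0.006,0]]'|egrep 'pos|ft'
```

```text
position: [0.5732, 0.0175, 0.0999]
ft_force: [-0.3, -0.2, 3.4]
```

```bash
python3 -m handwheel '[[0,0,0.001,0],[0,0,0.002,0],[0,0,0.003,0],[0,0,0.003,0]]'|egrep 'pos|ft'
```

```text
position: [0.5732, 0.0175, 0.0988]
ft_force: [-0.5, 0.2, 3.2]
```

```bash
python3 -m handwheel '[[0,0,0.002,0],[0,0,0.004,0],[0,0,0.004,0],[0,0,0.004,0]]'|egrep 'pos|ft'
```

```text
position: [0.5734, 0.0175, 0.0984]
ft_force: [-0.4, 0.4, 7.2]
```

```bash
python3 -m handwheel '[[0,0,0.002,0],[0,0,0.003,0],[0,0,0.003,0],[0,0,0.003,0]]'|egrep 'pos|ft'
```

```text
position: [0.5736, 0.0175, 0.0983]
ft_force: [-2.3, 0.2, 12.2]
```

```bash
python3 -m handwheel '[[0,0,0.002,0],[0,0,0.004,0],[0,0,0.006,0],[0,0,0.006,0],[0,0,0.006,0]]'|egrep 'time|pos|ft'
```

```text
time: 16.88
position: [0.5739, 0.0174, 0.0981]
ft_force: [-3.6, 0.4, 22.1]
```

```bash
python3 -m handwheel '[[0,0,-0.02,0],[0,0,-0.1,0],[0,0,-0.2,0],[-0.1,0,-0.3,0],[-0.2,0,-0.36,0],[-0.2,0,-0.36,0],[-0.2,0,-0.36,0]]'|egrep 'time|pos|ft'
python3 - <<'E'
from h import *
c0=vision.camera("side");s=vision.camera("scene");o=robot.get_obs();c=vision.camera("wrist");im=c["frame"][:,:,::-1]
a=cv2.resize(c0["frame"][200:290,260:380,::-1],(360,270));b=cv2.resize(s["frame"][180:270,290:410,::-1],(360,270))
cv2.imwrite("pics/w7.png",np.hstack([cv2.resize(im[40:400,180:460],(420,540)),np.vstack([a,b])]))
E
```

```text
time: 17.47
position: [0.5533, -0.0402, 0.2036]
ft_force: [-0.1, 0.5, 0.6]
```

View pics/w7.png

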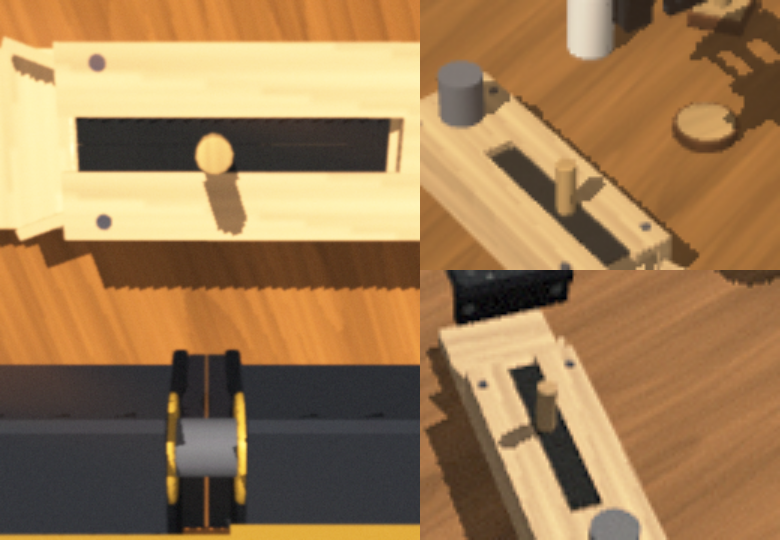

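The dowel stands upright and alone. Its top in the side crop is about 4 px lower than before, at (566,162), which matches a 4 mm press. The stop was hard at a fingertip height of 90 mm, so I'm handing in.

```bash
python3 -c "from rig import job;print(job.hand_in())"
```

```text
the job is handed in; nothing more can be done
None
```

The job is handed in: the stamp blank dropped into the pocket about 73 mm past the mouth, was pressed until it stopped hard at the pocket bottom, and was let go at about 17.5 s.

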